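Wedge the sprung catch open, free the cartridge and square it in the corner

ROBOT

A 7-joint arm with a two-finger parallel gripper is mounted at the origin on a cart in front of the work surface, level with it; the furniture and walls round the work are solid. World frame = base frame: x ahead of the robot, y to its left, z up, the work surface at z = 0. Lengths are in m, angles in rad, forces in N, time in s.
With the tool pointing down it reaches from about 0.425 to 0.875 m from the base axis. Payload 8.4 kg.
Tool frame: the origin (TCP) lies at the very end of the fingers, on their centre line; the grasp point (between the pads) lies 19 mm behind it; z points along the fingers, y is the direction in which the jaws open and shut (so a half turn about z gives the same grasp; the last joint's range is limited). The gripper opens to 85 mm and grips with 20 to 120 N. Pads are 22 mm wide; open, the fingers measure 114 mm over their backs; the gripper's body (76 mm by 85 mm) begins 54 mm behind the grasp point. The pads swing forward as they close: fully open they stand 13 mm farther back than shut.
Start: joints at [1.037, 0.333, 0.04, 1.465, -0.013, 1.343, -0.059], TCP at [0.274, -0.59, 0.231] pointing down, gripper open.
Joint ranges: [-2.58, 2.58], [-0.38, 2.09], [-1.3, 1.39], [0.25, 2.4], [-1.5, 4.64], [0.08, 2.09], [-2.65, 2.65]. Speed limits (rad/s): [2.22, 2.22, 2.79, 2.79, 3.14, 3.14, 3.14].

INTERFACE

Orientations are given as a unit quaternion [w, x, y, z].
In Python, from workcell import r, eoat, viewer, ticket gives the robot as it stands. Calls block until the motion is done:
- r.reach(position, orientation): joint-space move of the TCP to a pose.
- r.movel(position, speed=0.15, orientation=None): straight line of the TCP; orientation=None keeps the orientation; speed is the mean speed in m/s.
- r.goto_joints(angles): joint-space move.
- eoat.ungrasp() and eoat.close_gripper(force=None): open the fingers fully, or close them until they stop; force is the grip in N (None keeps the last).
- r.sleep(seconds).
- r.solve_ik(position, orientation): joint angles nearest the present ones, or None.
- viewer.snapshot(name): name is "scene" or "top" or "wrist"; returns a dict with "image" (400x640x3 uint8, red, green, blue), "mtx" (3x3 intrinsics, pixels), "dist" ([k1, k2, p1, p2, k3] as OpenCV has them; the pictures are not rectified), "rvec" (rotation vector, rad) and "tvec" (3), from world to camera coordinates, as OpenCV has them; the wrist camera has in their place "tool_from_camera" (4x4, takes a point from camera to tool coordinates, whose origin is the TCP and whose axes are the flange's). Camera axes: x right, y down, z forward; pixel columns grow to the right and rows downward; lengths in m; the calibration is good to about 2 mm. A picture is of the moment at which its call begins: read the wrist's pose just before it. There is no depth.
A pose or a line that the arm cannot do raises r.MotionError and nothing moves.
- ticket.close_job(): hands the job in, once; it reports no verdict.
Readings, each from a call of its own:
- r.current_clock(): time.
- r.current_joint_positions(): joint angles.
- r.current_dq(): joint speeds.
- r.current_effort(): joint torques, N m.
- r.current_ee_pos(): TCP position.
- r.current_orientation(): TCP orientation.
- r.current_force(): force on the tool from outside, world axes, zero at the start.
- r.current_moment(): the same for the moment, N m.
- r.current_grip_width(): finger opening in m.
Only numpy, scipy, OpenCV 4.12 (cv2) and the standard library are available. Lean on these libraries where they do the work, as an engineer would, in place of code of your own. Each camera call takes 0.05 s, during which the arm holds its last target.

TASK

The test cartridge in the sloped cradle is held by a sprung red catch that one hand cannot hold back and unload at once: push the yellow wedge, thin end first, sideways between the steel bar and the steel roller until it stays there by itself and holds the catch open. Then take the cartridge out of the cradle and lay it flat, printed side up, on the grey board, pushed square and flush into the corner of the two blue fences, its long side along the right-hand fence and its short end against the far one. Leave the wedge in place holding the catch open, and leave the beige petri dish and the yellow-lidded cup on the left where they are.

Things in the scene. Friction and masses are not known exactly. Their poses are not given: they have to be found in the camera images.
- deck: Sloped aluminium deck of the fixed cradle, 166 x 120 mm. Origin on its surface below the seated cartridge, 36 mm above the worktop. x runs up the slope away from the robot (25 deg above level), y level to the left, z square out of the deck, leaning 25 deg to the robot. A pedestal x -30..30, y -15..15 mm, 12 mm high, carries the cartridge; beside it the deck is bare.
- stop (a point): Fixed black stop at the cartridge's lower end, 28 mm wide (y), deck axes. This point: middle of its stop face, 12 mm above the deck, at deck x = -31.5 mm. A lip 11 to 15 mm above this point reaches 3.5 mm over the cartridge; slide the cartridge about 6 mm up the slope (+x) to free it, then lift it square off the deck (+z).
- catch (a joint): Sprung red catch at the cartridge's upper end, slides up the slope (deck +x): 0 m shut, 0.018 m end stop. Spring about 2 N shut, 5 N at 0.014. Its nose is 24 mm wide; face at deck x 32.5 mm (shut), lip to x = 27 mm, 23 to 28 mm above the deck. Wedged by the full 20 mm it reads about 0.014: then there is room to slide the cartridge 6 mm up the slope and lift it.
- bar_face (a point): Fixed steel bar, deck axes. This point: on its flat upper face (deck x = 66 mm), at deck y = 0, level with the wedge track (10 mm above the deck). The bar reaches y -30..16 mm and 26 mm above this point. Facing it stands the catch's upright steel roller, radius 7 mm, 23 mm high, axis at x = 13 mm, y = 0 when shut: gap 6 mm. Entry side is +y: flat grey track to y = 58 mm, then a drop.
- wedge_center (a point): Centre of the loose yellow wedge, 94 x 34 (high) x 20 mm, about 65 g. Thin end points along -y, z up. -x side flat (goes against the bar); 20 mm thick from y -9 to the blunt end y 47 mm, tapering on the +x side to 4 mm (x -10..-6, blunted) at y -47. Push it along deck -y, axes parallel to the deck's, 5 to 20 N; fully in, it is at bar_face x 10, y 0, z 17 mm. Grip across x at y about 33 mm.
- cartridge_center (a point): Centre of the loose white test cartridge, 44 (x) x 62 (y) x 8 mm, about 22 g. z points out of its printed top. In the cradle its long axis lies along the slope, underside 12 mm above the deck; grip it across the 44 mm, fingertips up to 10 mm below its underside.
- board_corner (a point): Inner corner of the blue fences, on the grey board's top, 6 mm above the worktop. Board fixed, level; x away from the robot, y left. Far fence face: x = 0, right-hand fence face: y = 0, both 7 mm high. Free board top: x -102..0, y 0..108 mm. Flush in the corner, the cartridge's long axis lies along x, its centre at x -31, y 22, z 4 mm.
- petri: Loose closed petri dish with pale beige contents, 90 mm across, 14 mm high, a bystander; origin under its centre.
- cup: Loose sample cup with yellow lid, 62 mm across, 69 mm high, a bystander; origin under its centre.
Not all that is in view belongs to the job. There is more than one size of the part that bears deck; the job needs the larger.

How it is judged:
On the way, in this order (a step that is already met when the one before it is completed fails the run):
1. the wedge alone holds the catch open (at least 12 mm), let go by the robot, with the cartridge still in the cradle (value of joint catch above 0.012 m and contact force between the fingers and anything else below 0.3 N and distance between cartridge_center and deck below 0.03 m), for 0.2 s.
2. the cartridge is lifted out of the cradle, the catch still wedged open (z of cartridge_center in the frame of deck above 0.05 m and value of joint catch above 0.012 m), for 0.1 s.
At the end, for the whole second after the job is handed in: The wedge still sits between bar and roller and holds the catch at least 12 mm open; the cartridge lies flat, printed side up, at rest in the fence corner of the board, each gap to the fences at most 2.5 mm, its long side parallel to the right-hand fence within 0.05 rad (value of joint catch above 0.012 m and x of wedge_center in the frame of deck between 0.066 and 0.086 m and x of cartridge_center in the frame of board_corner between -0.0335 and -0.029 m and y of cartridge_center in the frame of board_corner between 0.02 and 0.0245 m and z of cartridge_center in the frame of board_corner below 0.007 m and angle between the y axis of cartridge_center and the x axis of board_corner, either way round below 0.05 rad and angle between cartridge_center's own z axis and vertical below 0.1 rad and linear speed of each of cartridge, wedge below 0.01 m/s); the robot touches nothing.
It fails at once if the cartridge forced out past a shut catch (z of cartridge_center in the frame of deck between 0.024 and 0.06 m and distance between cartridge_center and deck below 0.07 m and value of joint catch below 0.008 m).
It fails at once if the loose petri dish or cup shifted by more than 20 mm (distance of any of petri, cup from where it was at the start of the episode above 0.02 m).
It also fails if it takes over 70 s, if anything falls off the work surface, if the arm or the gripper's body presses on something with over 40 N, if the wrist force passes 120 N, or if a joint passes its speed limit or range.

## Working session

There is one attempt and no reset: what is moved stays moved. The work goes in short steps, each a Python script; the robot and the scene stay as the last script left them, time stands still between calls to the robot, and variables do not carry over. Pictures are saved under pics/ and viewed, and the job is handed in when it is done.

```bash
ls; mkdir -p pics; cat > h.py <<'E'
from workcell import r, eoat, viewer, ticket
import numpy as np, cv2, pickle
from scipy.spatial.transform import Rotation as R
def snap(n,f):
    s=viewer.snapshot(n); pickle.dump(s,open(f'pics/{f}.pkl','wb')); cv2.imwrite(f'pics/{f}.png',s['image'][:,:,::-1]); return s
def crop(f,x0,y0,x1,y1,k,out):
    im=cv2.imread(f'pics/{f}.png')[y0:y1,x0:x1]; cv2.imwrite(f'pics/{out}.png',cv2.resize(im,None,fx=k,fy=k,interpolation=cv2.INTER_CUBIC))
E
python3 - <<'E'
from h import *
for n in ['scene','top','wrist']:
    s=snap(n,n+'0'); print(n,s['mtx'].tolist(),s['dist'], s.get('rvec'),s.get('tvec'))
    if n=='wrist': print(s['tool_from_camera'])
print(r.current_clock(),r.current_ee_pos(),r.current_orientation())
E
```

```text
pics
scene [[412.2618007873535, 0.0, 310.7041475943959], [0.0, 412.2618007873535, 196.64246794125532], [0.0, 0.0, 1.0]] [-0.10675402  0.          0.          0.          0.        ] [ 1.27314162 -2.38547194  0.81136335] [0.31531897 0.37974978 1.06364913]
top [[404.47071779368764, 0.0, 313.26442978929884], [0.0, 404.47071779368764, 201.0602715290803], [0.0, 0.0, 1.0]] [-0.04534517  0.          0.          0.          0.        ] [ 2.13416667 -2.14815469  0.10615284] [0.03886271 0.53429084 1.12745029]
wrist [[335.71683165778387, 0.0, 320.39069108796366], [0.0, 335.71683165778387, 196.55288347125], [0.0, 0.0, 1.0]] [-0.04444437  0.          0.          0.          0.        ] None None
[[ 6.22965345e-04 -9.45319040e-01 -3.26146476e-01  8.48029591e-02]
 [ 9.99999791e-01  5.32755310e-04  3.65913741e-04  9.05937140e-05]
 [-1.72148960e-04 -3.26146636e-01  9.45319175e-01 -1.42483206e-01]
 [ 0.00000000e+00  0.00000000e+00  0.00000000e+00  1.00000000e+00]]
0.15 [ 0.27361418 -0.58921423  0.23061198] [-6.06346098e-04  9.76461775e-01  2.15689582e-01 -1.94922633e-04]
```

View pics/scene0.png

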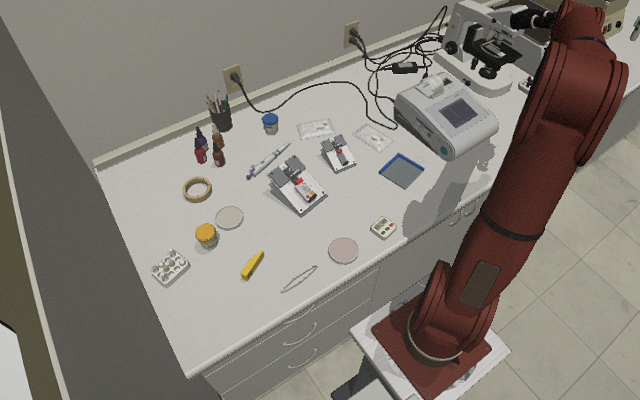

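View pics/top0.png

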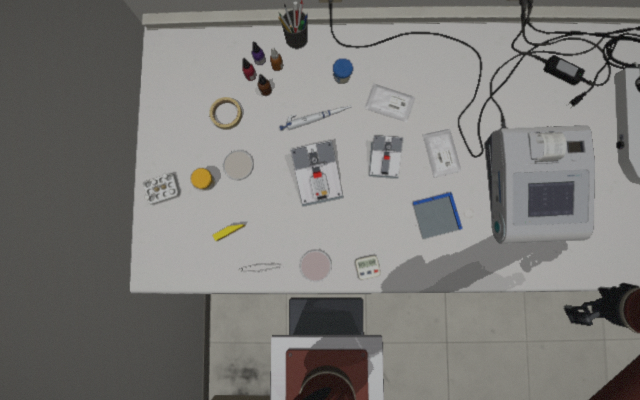

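View pics/wrist0.png

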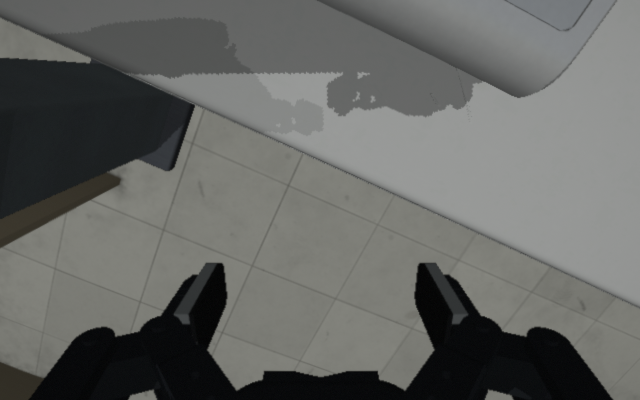

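Two cradles are visible: the large one at top (317,172) and a small one at top (386,156), so the job is at (317,172). For the dishes, the beige one at (238,165) is the bystander and the pink one at (316,265) is a distractor. For the cups, the yellow lid is at (202,178) and the blue one at (342,70). The wedge is at (229,231) and the board at (438,215). Next I'll check close crops.

```bash
python3 - <<'E'
from h import *
crop('top0',280,130,420,215,5.5,'c1'); crop('top0',195,215,265,250,10,'c2'); crop('top0',400,185,480,245,9,'c3')
E
```

```text
(no output)
```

View pics/c1.png

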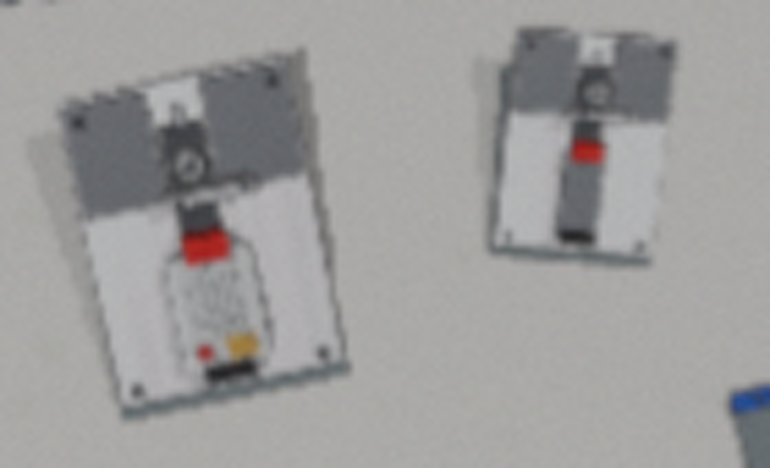

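View pics/c2.png

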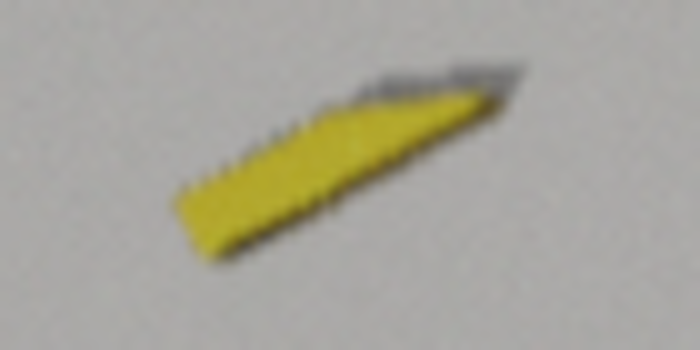

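View pics/c3.png

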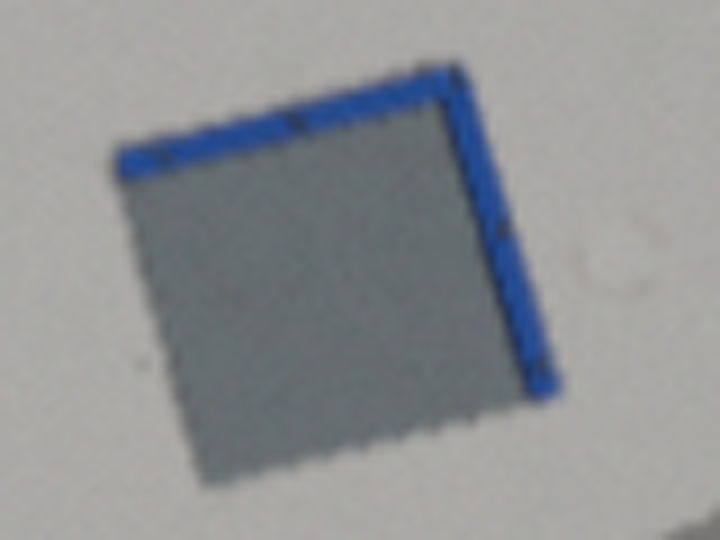

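```bash
cat >> h.py <<'E'
def pose(s):  # returns rvec,tvec world->cam
    if 'rvec' in s: return np.array(s['rvec'],float).reshape(3), np.array(s['tvec'],float).reshape(3)
    T=s['Twc']; Ri=T[:3,:3].T; return R.from_matrix(Ri).as_rotvec(), -Ri@T[:3,3]
def wsnap(f):
    p=np.array(r.current_ee_pos()); q=np.array(r.current_orientation())
    s=viewer.snapshot('wrist'); T=np.eye(4); T[:3,:3]=R.from_quat(q[[1,2,3,0]]).as_matrix(); T[:3,3]=p
    s['Twc']=T@np.array(s['tool_from_camera']); pickle.dump(s,open(f'pics/{f}.pkl','wb')); cv2.imwrite(f'pics/{f}.png',s['image'][:,:,::-1]); return s
def load(f): return pickle.load(open(f'pics/{f}.pkl','rb'))
def px2w(s,px,z):
    rv,t=pose(s); u=cv2.undistortPoints(np.array(px,float).reshape(-1,1,2),s['mtx'],s['dist']).reshape(-1,2)
    Rm=R.from_rotvec(rv).as_matrix(); C=-Rm.T@t; d=np.c_[u,np.ones(len(u))]@Rm
    return C+d*((z-C[2])/d[:,2])[:,None]
def w2px(s,P):
    rv,t=pose(s); return cv2.projectPoints(np.array(P,float).reshape(-1,1,3),rv,t,s['mtx'],s['dist'])[0].reshape(-1,2)
def Rdeck(yaw): return R.from_euler('ZY',[yaw,-np.radians(25)])
def Rflat(yaw): return R.from_euler('z',yaw)
def fit(obs,Rf,z,x0):  # obs: list of (snap, modelpts, px)
    from scipy.optimize import least_squares
    def f(v):
        Rm=Rf(v[2]); return np.concatenate([(w2px(s,Rm.apply(np.array(m,float))+[v[0],v[1],z])-np.array(p)).ravel() for s,m,p in obs])
    o=least_squares(f,x0,loss='soft_l1'); return o.x,f(o.x).reshape(-1,2)
E
python3 - <<'E'
from h import *
s=load('top0')
print('wedge tip/blunt top', px2w(s,[(195+490/10,215+95/10),(195+195/10,215+232/10)],.034).round(3).tolist())
print('board corner', px2w(s,[(400+443/9,185+100/9),(400+120/9,185+180/9),(400+525/9,185+395/9)],[.006]).round(3).tolist())
print('cartr', px2w(s,[(280+218/5.5,130+310/5.5)],.054).round(3).tolist())
print('petri,cup', px2w(s,[(238,165),(202,178)],[.014]).round(3).tolist())
x,e=fit([(s,np.array([[79,0,33],[-28,0,27],[32,0,28]])*1e-3,[(280+188/5.5,130+163/5.5),(280+230/5.5,130+368/5.5),(280+206/5.5,130+245/5.5)])],Rdeck,.036,[.6,0,0])
print('deck',x,e)
E
```

```text
wedge tip/blunt top [[0.468, 0.235, 0.034], [0.43, 0.32, 0.034]]
board corner [[0.55, -0.363, 0.006], [0.524, -0.257, 0.006], [0.453, -0.385, 0.006]]
cartr [[0.574, 0.017, 0.054]]
petri,cup [[0.648, 0.26, 0.014], [0.609, 0.368, 0.014]]
deck [0.5843882  0.01846882 0.20567492] [[ 0.07059326  0.09023723]
 [-0.13567127 -1.3672205 ]
 [ 0.06210043  1.00467498]]
```

```bash
cat >> h.py <<'E'
def qdown(yaw,Rm=None):  # tool z down, tool x at yaw
    Rt=R.from_euler('z',yaw)*R.from_euler('x',np.pi); q=Rt.as_quat(); return q[[3,0,1,2]]
E
python3 - <<'E'
from h import *
print(px2w(load('top0'),[(495,238),(490,130)],[.12]).round(3))
p=r.current_ee_pos(); r.movel([p[0],p[1],.36],speed=.25)
r.reach([.50,-.31,.30],qdown(-.2)); print(r.current_clock())
r.movel([.50,-.31,.18],speed=.25)
wsnap('wb'); print(r.current_joint_positions(),r.current_clock())
r.movel([.50,-.31,.25],speed=.25)
r.reach([.60,0.01,.22],qdown(.2)); wsnap('wd'); print(r.current_joint_positions(),r.current_clock())
E
```

```text
[[ 0.422 -0.443  0.12 ]
 [ 0.714 -0.448  0.12 ]]
2.1833
[ 0.58315213  0.24568965 -0.12114435  1.67992464  0.03155778  1.21507677
 -1.31669529] 2.8667
[ 0.22613947  0.26465266 -0.37666045  1.59087452  0.10089574  1.30525088
 -1.53968728] 4.625
```

View pics/wb.png

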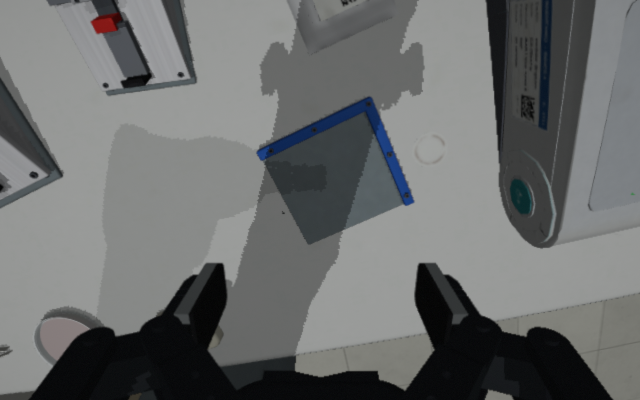

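View pics/wd.png

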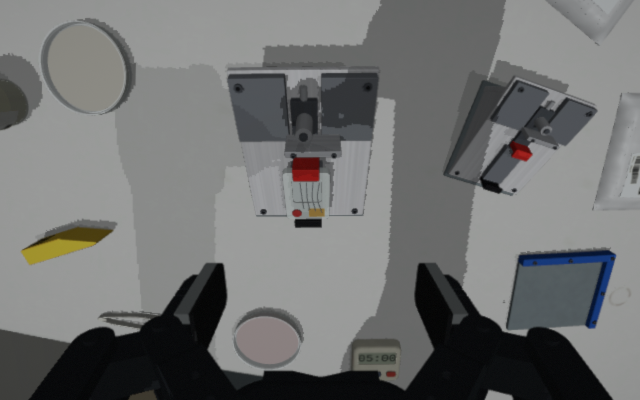

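```bash
python3 - <<'E'
from h import *
r.movel([.555,0.012,.13],speed=.25); wsnap('wd2')
r.movel([.555,0.012,.20],speed=.25)
r.reach([.44,.285,.14],qdown(.4-np.pi/2)); wsnap('ww'); print(r.current_joint_positions(),r.current_clock())
E
```

```text
[ 0.37616396  0.39187935 -1.22519112  1.84032524  0.39733613  1.19093455
  2.56354656] 9.1167
```

View pics/wd2.png

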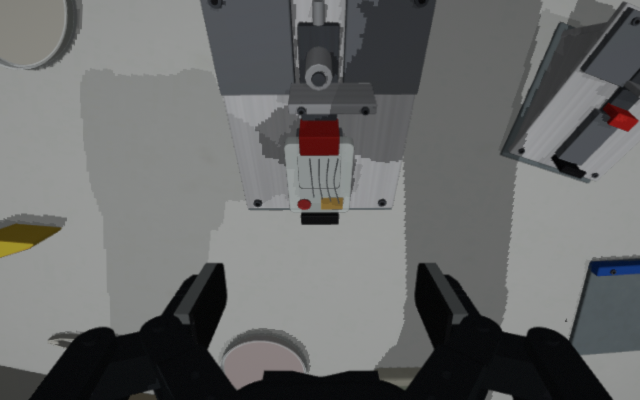

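View pics/ww.png

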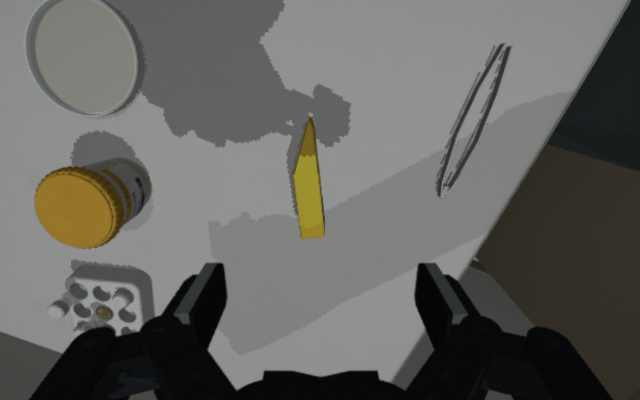

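```bash
python3 - <<'E'
from h import *
crop('wd2',200,0,440,232,3.3,'c4'); crop('ww',270,100,350,250,4,'c5'); crop('wb',240,80,430,255,4,'c6'); crop('wd',220,55,390,235,4,'c7')
E
```

```text
(no output)
```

View pics/c4.png

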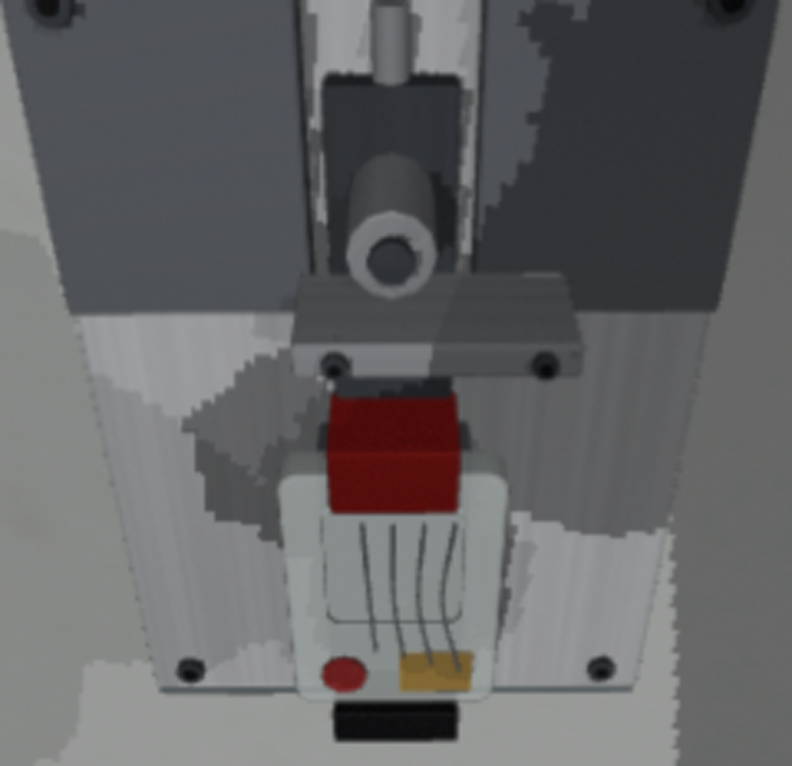

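View pics/c5.png

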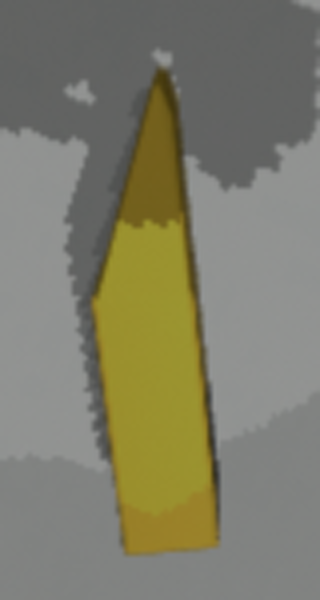

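View pics/c6.png

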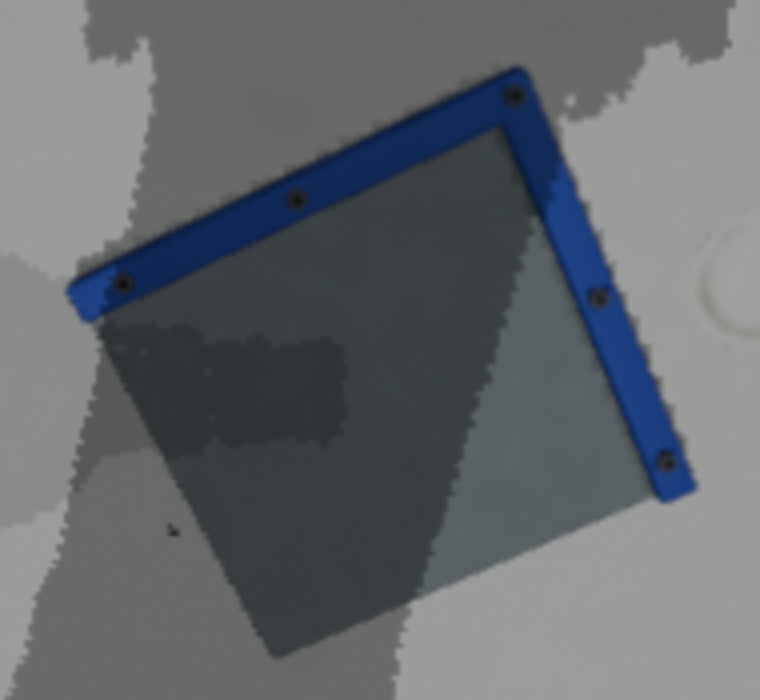

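View pics/c7.png

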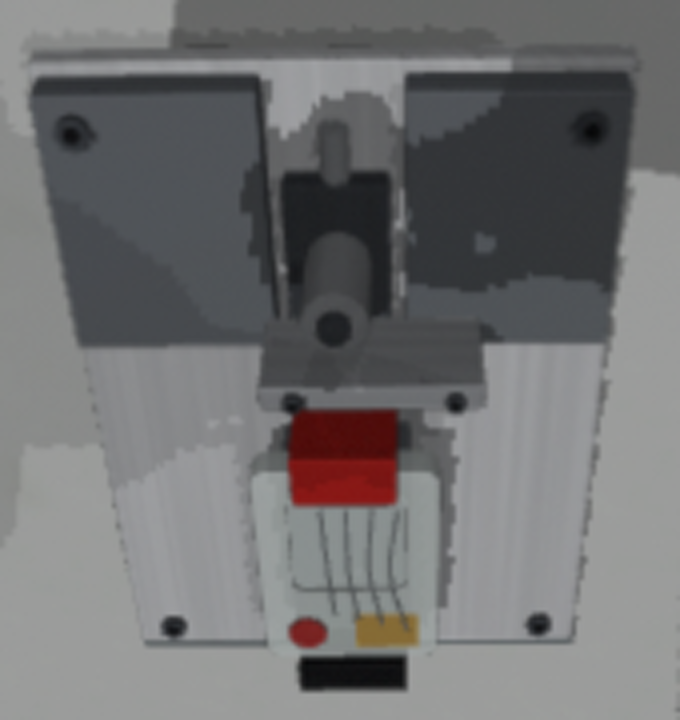

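```bash
cat > fits.py <<'E'
from h import *
a=lambda x0,y0,k,l:[(x0+u/k,y0+v/k) for u,v in l]
m=lambda l:np.array(l)*1e-3
D=[[66,16,36],[66,-30,36],[79,0,33],[27,12,28],[27,-12,28],[-28,14,27],[-28,-14,27]]
o1=(load('wd2'),m(D),a(200,0,3.3,[(292,345),(582,345),(392,256),(328,513),(460,513),(334,702),(459,702)]))
o2=(load('wd'),m(D),a(220,55,4,[(259,387),(486,384),(333,328),(290,505),(397,505),(300,656),(406,656)]))
o3=(load('top0'),m([[79,0,33],[27,12,28],[27,-12,28],[-28,14,27],[-28,-14,27]]),a(280,130,5.5,[(189,162),(188,263),(228,254),(207,371),(257,360)]))
for o in ([o1],[o2],[o3],[o1,o2],[o1,o2,o3]):
    x,e=fit(o,Rdeck,.036,[.58,.018,.2]); print('deck',x.round(4),e.round(1).tolist())
w=(load('ww'),m([[-8,-47,17],[10,-9,17],[10,47,17],[-10,47,17]]),a(270,100,4,[(162,72),(94,300),(126,553),(217,545)]))
w2=(load('top0'),m([[-8,-47,17],[10,47,17],[-10,47,17]]),a(195,215,10,[(492,96),(177,205),(210,260)]))
for o in ([w],[w2]):
    x,e=fit(o,Rflat,.017,[.45,.28,.4]); print('wedge',x.round(4),e.round(1).tolist())
B=m([[0,0,0],[0,108,0],[-102,0,0],[-102,108,0]])
b=(load('wb'),B,a(240,80,4,[(502,127),(100,322),(658,492),(277,657)]))
b2=(load('top0'),B,a(400,185,9,[(443,100),(124,180),(525,395),(205,487)]))
for o in ([b],[b2]):
    x,e=fit(o,Rflat,.006,[.55,-.36,.2]); print('board',x.round(4),e.round(1).tolist())
E
python3 fits.py
```

```text
deck [0.5846 0.0173 0.2045] [[-0.8, -0.4], [1.2, -0.8], [-0.0, -0.5], [0.3, 0.3], [-0.2, 0.1], [-0.6, 3.3], [0.2, 3.1]]
deck [0.5847 0.0172 0.206 ] [[-0.6, -0.3], [-0.0, -0.1], [0.2, -1.5], [0.3, 0.0], [0.2, -0.2], [-0.6, 2.3], [0.4, 2.1]]
deck [0.5839 0.0178 0.212 ] [[-0.0, 0.5], [-0.3, 0.5], [0.8, 0.3], [-0.5, -0.7], [0.1, -0.8]]
deck [0.5846 0.0173 0.205 ] [[-0.7, -0.4], [1.2, -0.9], [0.0, -0.6], [0.4, 0.3], [-0.1, 0.1], [-0.5, 3.3], [0.3, 3.1], [-0.7, -0.2], [-0.1, 0.1], [0.2, -1.4], [0.2, 0.1], [0.1, -0.1], [-0.8, 2.4], [0.3, 2.2]]
deck [0.5846 0.0173 0.205 ] [[-0.8, -0.4], [1.2, -0.9], [-0.0, -0.6], [0.4, 0.3], [-0.2, 0.1], [-0.5, 3.3], [0.3, 3.1], [-0.7, -0.2], [-0.1, 0.1], [0.2, -1.4], [0.2, 0.1], [0.1, -0.1], [-0.8, 2.4], [0.3, 2.2], [0.3, 0.2], [-0.1, 0.3], [1.0, 0.1], [-0.4, -0.9], [0.2, -1.0]]
wedge [0.4542 0.2798 0.4978] [[0.2, 1.7], [-0.9, -2.6], [-0.4, 0.1], [1.2, -0.1]]
wedge [0.4523 0.2791 0.5107] [[0.0, -0.0], [0.0, -0.3], [-0.1, 0.3]]
board [ 0.5501 -0.3635  0.2464] [[0.2, -1.2], [-2.1, -0.4], [0.7, 1.1], [0.2, 1.3]]
board [ 0.55   -0.3623  0.2382] [[-0.3, -0.2], [-0.3, -0.1], [0.4, 0.8], [0.2, -0.4]]
```

```bash
cat >> h.py <<'E'
DK=np.array([.5846,.0173,.036]); DY=.205
BD=np.array([.5502,-.363,.006]); BY=.243
M1=R.from_matrix(np.array([[0,1,0],[1,0,0],[0,0,-1.]]).T)  # tool x=obj y, tool y=obj x
M0=R.from_euler('x',np.pi)                               # tool x=obj x
def qw(Rt): return Rt.as_quat()[[3,0,1,2]]
def dpt(p): return DK+Rdeck(DY).apply(np.array(p)*1e-3)   # deck mm -> world
def wdg(x,y,z=17): return dpt([66+x,y+33,10+z-11])          # TCP for wedge centre at bar-frame x,y,z (mm)
QI=qw(Rdeck(DY)*M1); QC=qw(Rdeck(DY)*M0)
E
python3 - <<'E'
from h import *
W=np.array([.4535,.2795,.017]); wy=.503
g=W+Rflat(wy).apply([0,.033,-.011]); qg=qw(Rflat(wy)*M1)
for p,q in [(g+[0,0,.12],qg),(g,qg),(wdg(12,90,80),QI),(wdg(2+10,90,19),QI),(wdg(10,0,17),QI),(dpt([0,0,13]),QC)]:
    print(p.round(3),np.round(r.solve_ik(p,q),2))
r.reach(g+[0,0,.12],qg); wsnap('ww2')
print(r.current_joint_positions(),r.current_clock())
E
```

```text
[0.438 0.308 0.126] [-0.11  0.25 -0.67  1.85  0.17  1.1  -0.33]
[0.438 0.308 0.006] [-0.24  0.39 -0.53  1.94  0.26  0.87 -0.4 ]
[0.596 0.145 0.141] [-1.58  0.09  1.31  2.1  -0.1   0.58 -0.01]
[0.621 0.151 0.085] [-1.25  0.3   1.04  2.09 -0.48  0.5   0.3 ]
[0.639 0.062 0.083] [-0.9   0.25  0.83  2.08 -0.48  0.49  0.47]
[0.579 0.016 0.048] [-1.18  0.34  1.25  2.25 -0.92  0.51 -0.62]
[-0.10512784  0.25127303 -0.66910079  1.84530671  0.17354112  1.10377476
 -0.33413019] 11.625
```

View pics/ww2.png

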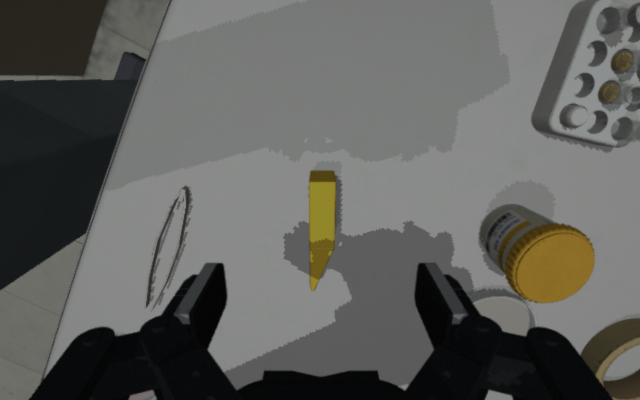

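```bash
python3 - <<'E'
from h import *
W=np.array([.4535,.2795,.017]); wy=.503
g=W+Rflat(wy).apply([0,.033,-.011])
r.movel(g,speed=.12); eoat.close_gripper(100); print(r.current_grip_width())
r.movel(g+[0,0,.13],speed=.2); print(r.current_grip_width(),r.current_force())
wsnap('wg')
for p in [wdg(12,90,80),wdg(12,90,50),wdg(12,110,80)]: print(np.round(r.solve_ik(p,QI),2))
print(r.current_clock())
E
```

```text
0.018506113633508608
0.01856144720313131 [-0.32536124  0.25783776 -0.31548997]
[ 0.18  0.1  -0.55  2.04  0.2   0.6  -0.29]
[ 0.16  0.16 -0.53  2.04  0.28  0.55 -0.35]
[ 0.15  0.1  -0.56  2.03  0.23  0.61 -0.36]
14.25
```

View pics/wg.png

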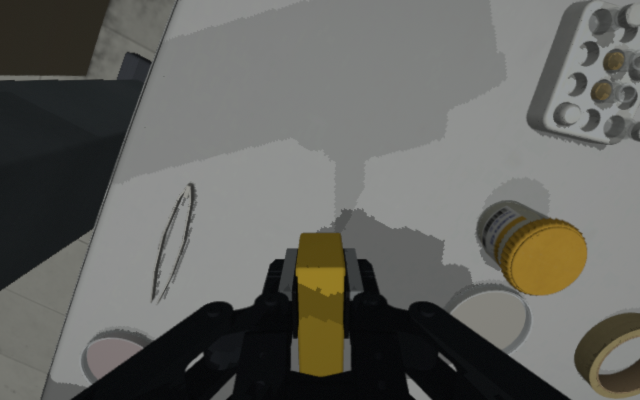

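```bash
python3 - <<'E'
from h import *
r.reach(wdg(12,90,85),QI); r.movel(wdg(12,90,19.5),speed=.15)
print(r.current_force(),r.current_joint_positions(),r.current_clock())
wsnap('wi'); snap('top','t1'); snap('scene','s1')
crop('t1',250,110,390,215,5.5,'c8');crop('s1',240,110,380,220,5.5,'c9')
E
```

```text
[ 0.49955084  0.42982776 -0.48759449] [ 0.12636661  0.22443393 -0.51052854  2.0300832   0.35281816  0.50578111
 -0.4169345 ] 15.725
```

View pics/wi.png

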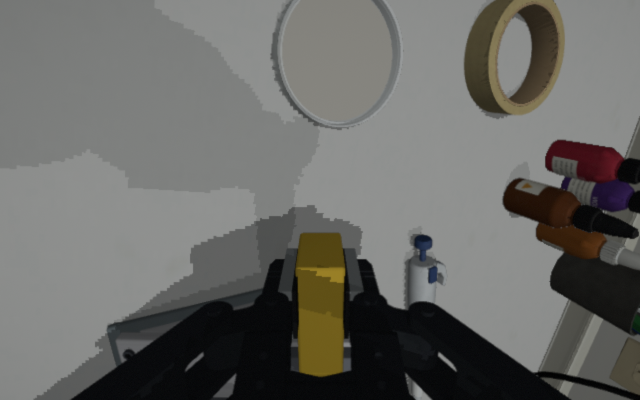

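View pics/c8.png

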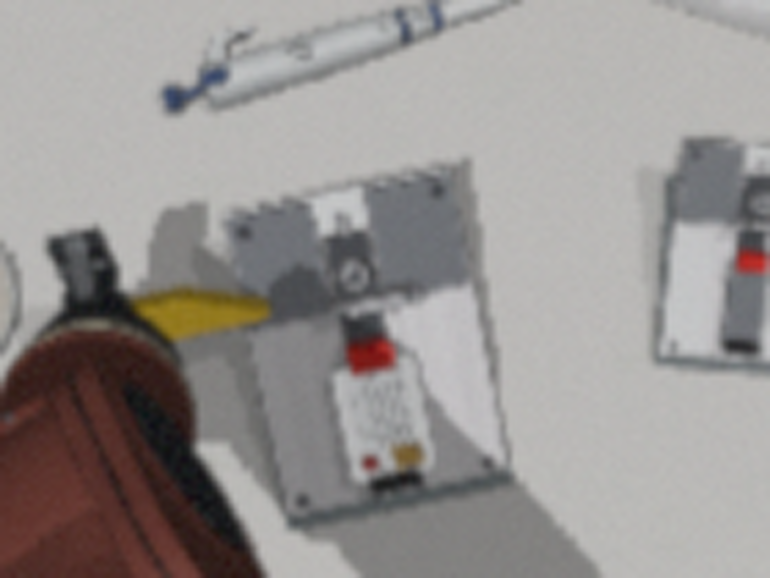

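View pics/c9.png

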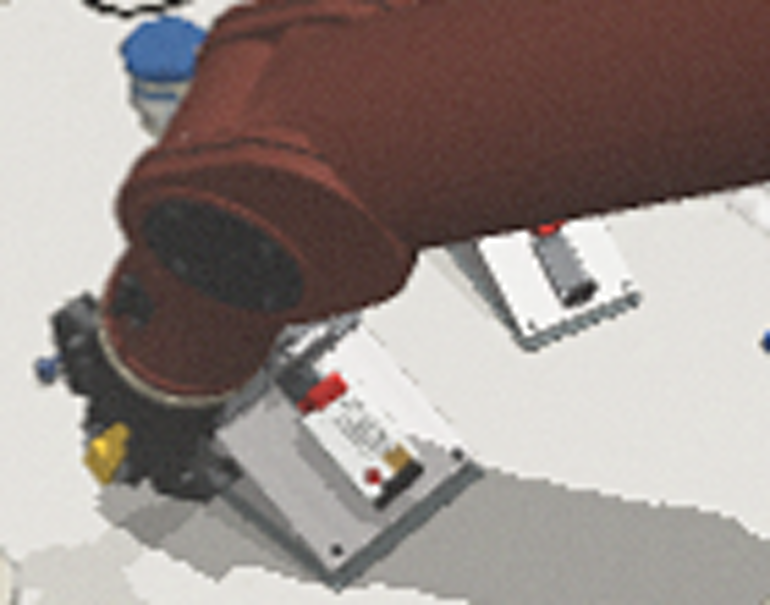

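```bash
python3 - <<'E'
from h import *
s=load('t1'); print('pred tip',w2px(s,[dpt([66+4,43,10+36.5]),dpt([66+12+10,81,46.5])]))
Rd=Rdeck(DY)
f0=np.array(r.current_force())
for y in [75,62,56]:
    r.movel(wdg(12,y,19.5),speed=.08); print(y,Rd.inv().apply(np.array(r.current_force())-f0).round(2))
# touch bar: move -x
for x in [11,10.5,10,9.5,9,8.5,8,7.5,7]:
    r.movel(wdg(x,56,19.5),speed=.03); f=Rd.inv().apply(np.array(r.current_force())-f0); print(x,f.round(2))
    if f[0]>2.5: break
print(r.current_clock())
snap('top','t2'); crop('t2',250,110,390,215,5.5,'c10')
E
```

```text
pred tip [[300.24445929 167.10869846]
 [285.15608054 163.70802668]]
75 [ 0.09  0.73 -0.36]
62 [ 0.29 -0.19  0.11]
56 [ 0.45  0.61 -0.21]
11 [0.02 1.01 0.42]
10.5 [-0.31  0.67  0.28]
10 [-0.85  0.15 -0.93]
9.5 [-0.86 -0.63 -0.27]
9 [0.73 0.45 0.68]
8.5 [-0.15  0.48 -0.42]
8 [ 1.9   0.16 -1.01]
7.5 [ 4.42 -1.05 -0.81]
18.7667
```

View pics/c10.png

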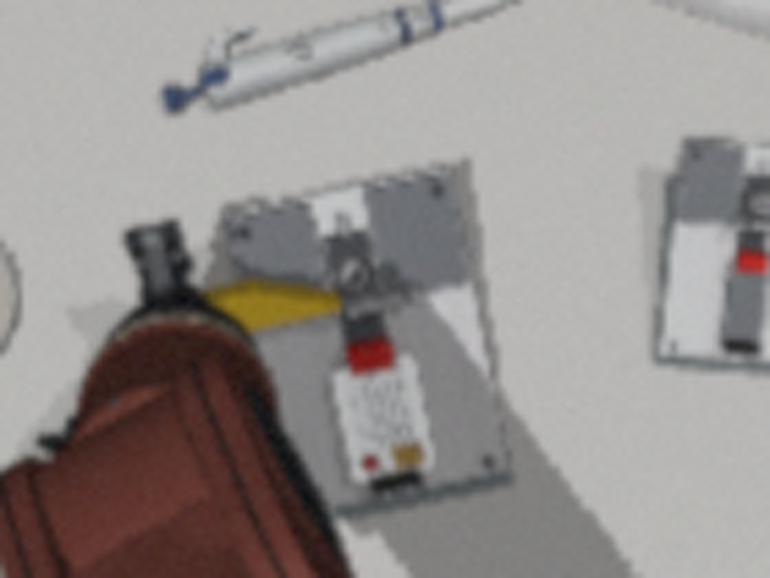

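```bash
python3 - <<'E'
from h import *
Rd=Rdeck(DY); x=9.0
r.movel(wdg(x,56,19.5),speed=.03); f0=np.array(r.current_force())
F=lambda:Rd.inv().apply(np.array(r.current_force())-f0)
z=19.5
while z>15.5:
    z-=.5; r.movel(wdg(x,56,z),speed=.03); f=F(); 
    if f[2]>3: break
print('z touch',z,f.round(1)); z+=.7
r.movel(wdg(x,56,z),speed=.03); print(F().round(1))
for y in range(52,-1,-4):
    r.movel(wdg(x,y,z),speed=.06); f=F(); print(y,f.round(1), round(r.current_grip_width(),4))
    if np.linalg.norm(f)>35: break
print(r.current_clock())
snap('top','t3'); crop('t3',250,110,390,215,5.5,'c11')
E
```

```text
z touch 17.5 [-3.5  0.2  5.6]
[-2.2 -0.   0. ]
52 [-2.2 -0.  -0.8] 0.0182
48 [-1.4  0.1 -0. ] 0.0183
44 [-1.6 -0.1  0.7] 0.0182
40 [-0.8  1.6 -0.7] 0.0186
36 [-2.5  3.7 -0.3] 0.0187
32 [-2.6  3.6 -0.9] 0.0186
28 [-1.6  3.7 -1.3] 0.0186
24 [-2.6  4.4 -1.4] 0.0184
20 [-1.3  5.5 -1.2] 0.0187
16 [-1.6  5.2 -0.4] 0.0181
12 [-1.7  6.5 -0.8] 0.0183
8 [-1.3  7.  -1.2] 0.0185
4 [-1.8  5.  -1.7] 0.0185
0 [-0.1  3.9 -0.7] 0.0185
23.8167
```

View pics/c11.png

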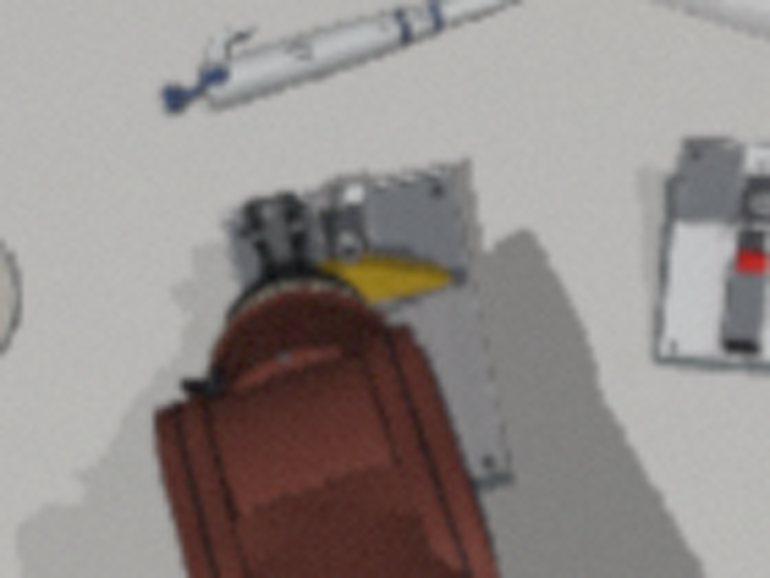

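```bash
python3 - <<'E'
from h import *
eoat.ungrasp(); print(r.current_force())
r.movel(wdg(9,0,100),speed=.2); r.sleep(.3)
wsnap('wi2'); print(r.current_clock())
r.reach(dpt([-15,0,115]),QC); print(r.current_joint_positions(),r.current_clock())
wsnap('wd3'); snap('top','t4'); crop('t4',250,110,390,215,5.5,'c12')
print([np.round(r.solve_ik(dpt([0,0,h]),QC),2) for h in(13,60)])
E
```

```text
[ 0.01803331 -0.22415043  0.66646287]
25.4333
[ 0.48711422 -0.09548436 -0.50387058  2.22123506 -0.22242653  0.58379058
 -1.22886031] 26.5917
[array([ 0.42,  0.18, -0.52,  2.18,  0.08,  0.37, -1.51]), array([ 0.48,  0.06, -0.55,  2.19, -0.06,  0.47, -1.37])]
```

View pics/wd3.png

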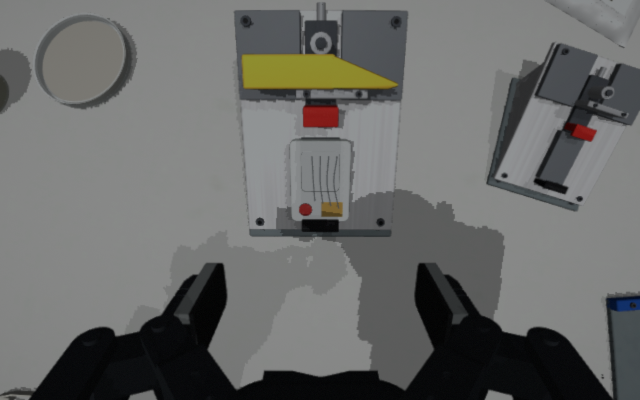

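View pics/wi2.png

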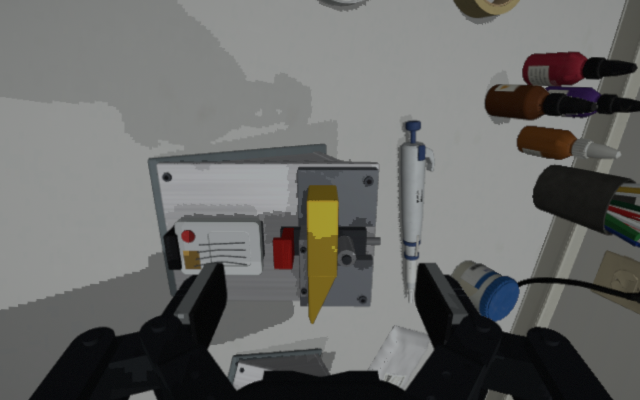

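```bash
python3 - <<'E'
from h import *
crop('wd3',235,0,415,240,2.5,'c13')
im=cv2.imread('pics/wd3.png')[85:240,270:370]; cv2.imwrite('pics/c14.png',cv2.resize(im,None,fx=5,fy=3.8,interpolation=cv2.INTER_CUBIC))
s=load('wd3'); rv,t=pose(s)
print(w2px(s,[dpt(p) for p in [[-31,22,20],[-31,-22,20],[31,22,20],[31,-22,20],[-28,14,27],[-28,-14,27],[41,12,28],[41,-12,28],[66,16,36],[66,-30,36]]]).round(1).tolist())
E
```

```text
[[291.8, 220.2], [349.2, 220.4], [289.6, 139.3], [351.8, 139.5], [301.7, 220.2], [339.3, 220.3], [303.0, 126.5], [338.6, 126.6], [295.5, 88.1], [368.5, 88.4]]
```

View pics/c14.png

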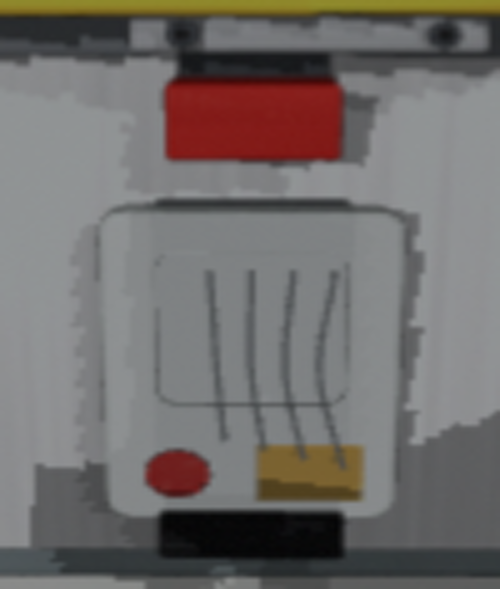

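```bash
python3 - <<'E'
from h import *
Rd=Rdeck(DY)
r.movel(dpt([0,0,60]),speed=.2); r.movel(dpt([0,0,8]),speed=.1)
f0=np.array(r.current_force()); print(f0)
eoat.close_gripper(35); print(r.current_grip_width(), Rd.inv().apply(np.array(r.current_force())-f0).round(1)); wsnap('wc1')
r.movel(dpt([7,0,8]),speed=.04); print(Rd.inv().apply(np.array(r.current_force())-f0).round(1))
r.movel(dpt([7,0,14]),speed=.05); print(Rd.inv().apply(np.array(r.current_force())-f0).round(1))
r.movel(dpt([7,0,110]),speed=.2); r.sleep(.15); print(r.current_grip_width(),r.current_clock()); wsnap('wc2')
E
```

```text
[-0.27482816 -0.14314934  0.41117965]
0.0431162418814238 [-2.2 -0.9  9.9]
[1.5 0.4 0.4]
[ 0.2  0.2 -0.6]
0.04271132281648319 29.675
```

View pics/wc1.png

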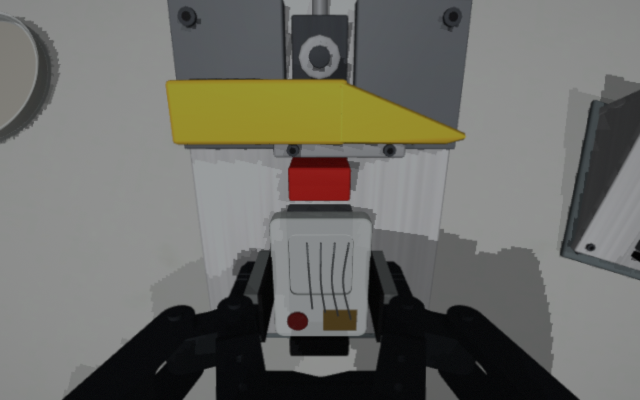

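View pics/wc2.png

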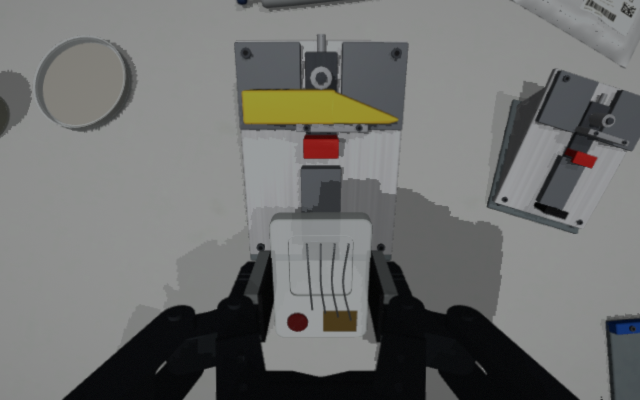

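```bash
cat >> h.py <<'E'
QB=qw(Rflat(BY)*M0)
def bpt(p): return BD+Rflat(BY).apply(np.array(p)*1e-3)
E
python3 - <<'E'
from h import *
p=r.current_ee_pos(); r.movel([p[0],p[1],.26],speed=.25)
r.reach(bpt([-48,60,120]),QB); r.movel(bpt([-48,60,14]),speed=.2)
r.sleep(.2); f0=np.array(r.current_force()); z=14
while z>-2:
    z-=1; r.movel(bpt([-48,60,z]),speed=.04); f=np.array(r.current_force())-f0
    if f[2]>2.5: break
print(z,f.round(1),r.current_grip_width(),r.current_clock(),r.current_joint_positions().round(2))
wsnap('wp1')
E
```

```text
-2 [-0.   2.4  5.3] 0.04308178890968271 36.5667 [ 0.61  0.42 -0.14  1.85  0.07  0.87 -0.89]
```

View pics/wp1.png

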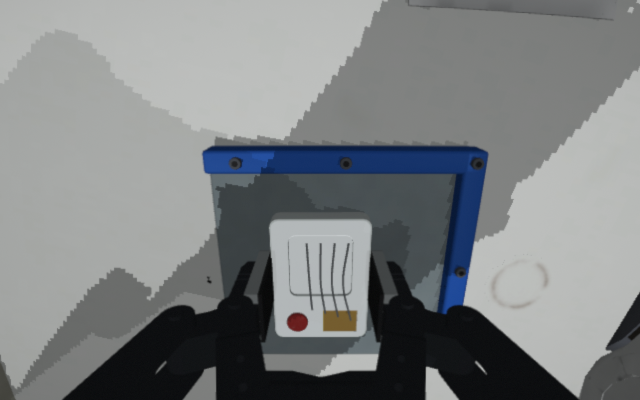

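```bash
python3 - <<'E'
from h import *
eoat.ungrasp(); r.movel(bpt([-48,60,90]),speed=.2); wsnap('wp2'); print(r.current_clock())
s=load('wp2'); print(w2px(s,[bpt(p) for p in [[0,0,0],[-100,0,0],[0,100,0],[-17,82,8],[-79,82,8],[-79,38,8],[-17,38,8]]]).round(1).tolist())
E
```

```text
37.7667
[[407.1, 137.2], [396.4, 264.2], [262.7, 137.0], [288.3, 163.7], [290.9, 245.1], [350.0, 245.1], [352.7, 163.7]]
```

View pics/wp2.png

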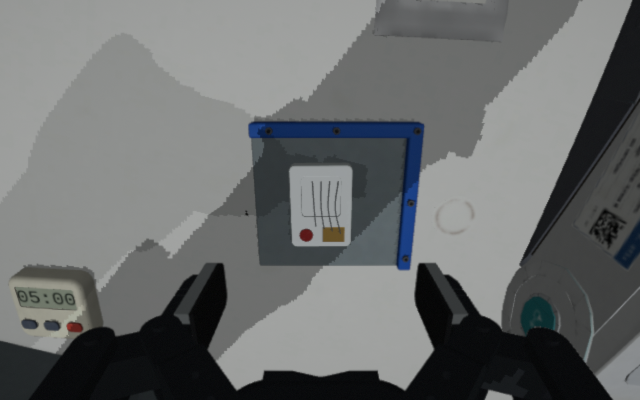

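```bash
cat > push.py <<'E'
from h import *
Rb=Rflat(BY)
def push(a,b,axis,z=2.5,thr=4,fine=5,over=4):
    """a: start pt(mm board), b: expected final coordinate on axis"""
    a=np.array(a,float); s=np.sign(b-a[axis])
    P=lambda v:bpt([*(a[:axis]),v,*(a[axis+1:]),z])
    r.movel(bpt([*a,z+25]),speed=.2); r.movel(bpt([*a,z]),speed=.1); r.sleep(.1); f0=np.array(r.current_force())
    v=b-s*fine; r.movel(P(v),speed=.06); f=Rb.inv().apply(np.array(r.current_force())-f0); print('pre',v,f.round(1))
    while s*(b+s*over-v)>0:
        v+=s*.5; r.movel(P(v),speed=.03); f=Rb.inv().apply(np.array(r.current_force())-f0)
        if -s*f[axis]>thr: break
    print('stop',v,f.round(1))
    r.movel(P(v-s*6),speed=.06); q=a.copy(); q[axis]=v-s*6; r.movel(bpt([*q,z+25]),speed=.2)
E
python3 - <<'E'
from push import *
eoat.close_gripper(20)
push([-48,104],58.5,1)
push([-101,22],-73,0)
print(r.current_clock())
r.movel(bpt([-60,40,110]),speed=.25); wsnap('wp3'); crop('wp3',230,80,450,300,3.5,'c15')
E
```

```text
pre 63.5 [-1.1 -0.   0.1]
stop 54.5 [-1.7 -0.5  0.5]
pre -78.0 [-0.   0.6  1.4]
stop -72.0 [-6.2  1.8  4.3]
50.45
```

View pics/wp3.png

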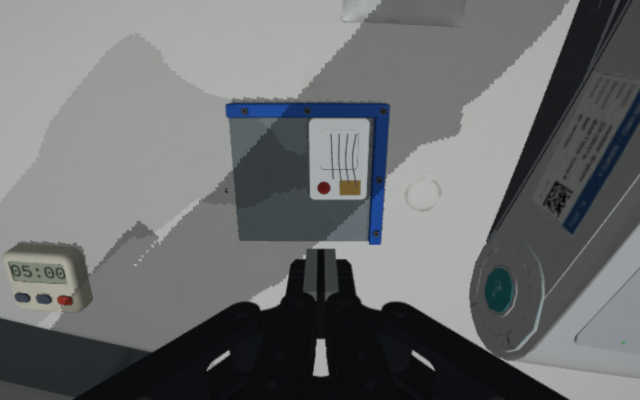

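View pics/c15.png

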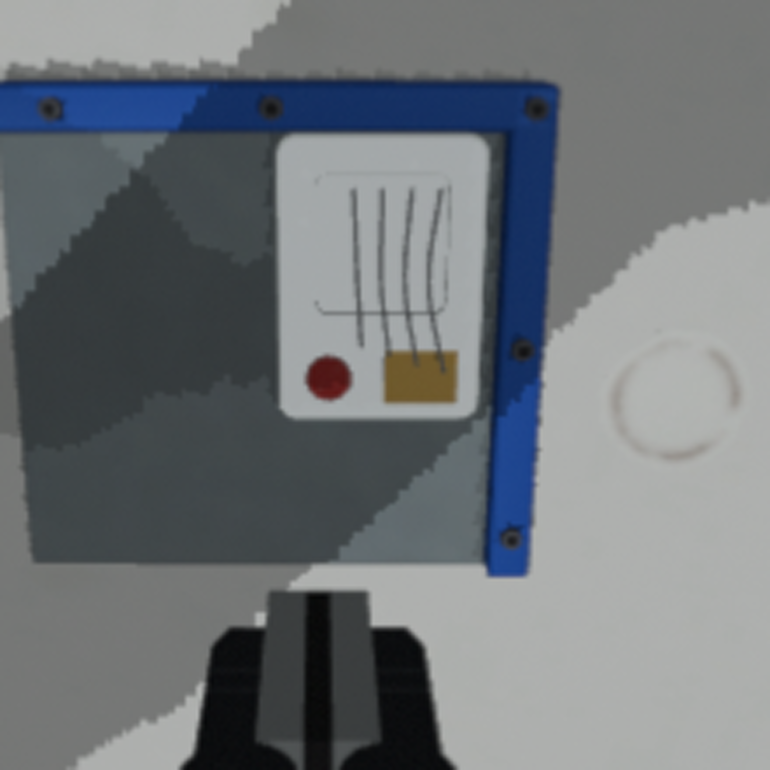

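```bash
python3 - <<'E'
from push import *
push([-31,62],51,1,fine=1.5,over=3,thr=3)
print(r.current_clock())
r.movel(bpt([-60,50,100]),speed=.3); wsnap('wp4'); crop('wp4',230,80,450,300,3.5,'c16'); print(r.current_clock())
s=load('wp4'); print(((w2px(s,[bpt(p) for p in [[0,0,0],[0,44,8],[-62,44,8],[0,0,8],[-62,0,8]]])-[230,80])*3.5).round(0).tolist())
E
```

```text
pre 52.5 [ 0.5 -0.2 -0.2]
stop 50.5 [-0.1  4.1  3.1]
53.925
54.3833
[[556.0, 132.0], [341.0, 136.0], [340.0, 432.0], [564.0, 136.0], [545.0, 432.0]]
```

View pics/c16.png

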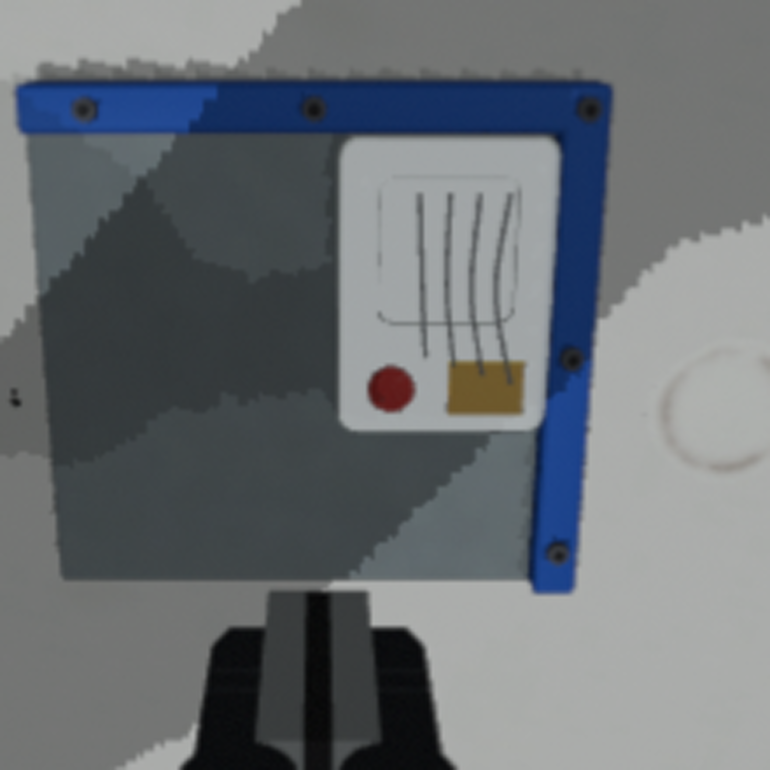

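```bash
python3 - <<'E'
from h import *
snap('top','t5'); crop('t5',160,110,480,260,2.4,'c17'); print(r.current_clock(),r.current_force())
E
```

```text
54.4333 [-0.51919397 -0.43214069  0.6275787 ]
```

View pics/c17.png

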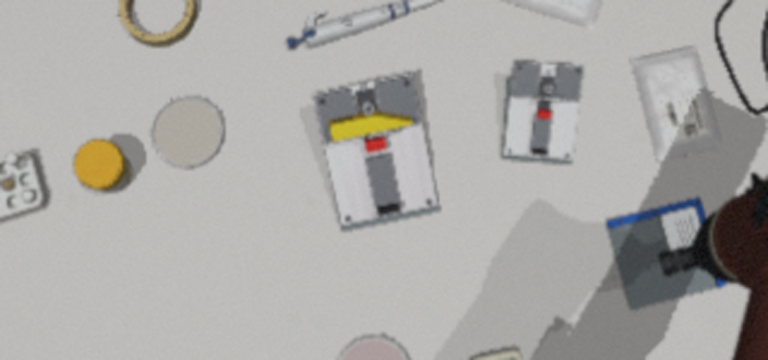

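The crop shows the wedge in place at (370,127), with the catch open and the cradle empty. The dish at (188,132) and the cup at (99,164) haven't moved, and the robot is clear of everything. I'm handing the job in.

```bash
python3 -c "
from h import *
ticket.close_job()"
```

```text
the job is handed in; nothing more can be done
```

I wedged the catch open, moved the cartridge to the board and pushed it into the corner of the two blue fences, then handed the job in at about 54.4 s of the 70 s allowed. No verdict came back, so the results below are from my own checks.

- **Wedge:** I touched it off against the bar and the track, pushed it fully in (peak about 7 N) and let go. The wrist view then put the catch lip about 14 mm open, within a pixel or so. The last overhead view still shows the wedge in place and the catch open.
- **Cartridge:** It lies printed side up. In the last wrist view it is flush with the right-hand fence and about 1 mm or less from the far one, inside the 2.5 mm limit.
- **Bystanders:** The beige petri dish and the yellow-lidded cup look unmoved in the last overhead view. I did not measure their shift.

Two checks disagreed along the way:
- **Bar contact:** The wedge met the bar about 2 mm from where the camera fit put it, so I corrected for that by feel.
- **First sideways push:** It stopped about 3–4 mm short of the right-hand fence because the closed fingertips are narrower than I assumed. A second push closed the gap, with about 4 N of contact.

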